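# Prise open the punch case with the bench knife

### The arm

A 6-joint arm with a two-finger parallel gripper is mounted at the origin on the work surface. World frame = base frame: x ahead of the robot, y to its left, z up, the work surface at z = 0. Lengths are in m, angles in rad, forces in N, time in s.
With the tool pointing down it reaches from about 0.35 to 0.85 m from the base axis. Payload 8.1 kg.
Tool frame: the origin (TCP) lies at the very end of the fingers, on their centre line; the grasp point (between the pads) lies 19 mm behind it; z points along the fingers, y is the line along which they close (so a half turn about z gives the same grasp; the last joint's range is limited). The gripper opens to 93 mm and grips with 3 to 60 N. Pads are 15 mm wide; open, the fingers measure 128 mm over their backs; the gripper's body (75 mm by 188 mm) begins 65 mm behind the grasp point.
Start: joints at [1.263, 0.13, 1.488, -0, 1.523, -0.085], TCP at [0.133, 0.585, 0.219] pointing down, gripper open.
Joint ranges: [-2.96, 2.96], [-0.89, 2.26], [0.02, 2.5], [-1.34, 4.48], [0, 2.73], [-2.66, 2.66]. Speed limits (rad/s): [2.39, 2.39, 2.79, 3.14, 3.14, 3.14].

### API

Orientations are given as a rotation vector (axis times angle).
In Python, from plant import robot, imaging gives the robot as it stands.
- The arm moves only by the tool jog_arm, never from a script. Its argument "rows" is a list of rows, each a list of 2 entries, a list of its own where there are three numbers: the shift along the tool's x, y, z each as a share of 0.2 m, from -1 to 1, then the turn, a rotation vector about the tool's x, y, z each as a share of pi/2 rad, from -1 to 1. A call has 1 to 5 rows; each row is the pose to reach, as a shift and turn from the pose commanded when the call began, along the tool's axes at that moment; what a row does not reach only later rows make up. A row lasts 1/10 s, in which the tool goes at most 50 mm and 8.59 degrees, less where a joint would pass 70% of its speed; a pose out of reach is approached as far as the arm can. A call with a number of a shift or a turn outside -1 to 1 is refused whole. A call with a gripper value outside its range is refused whole. "hand" is the closure, from -1 (fully open) to 1 (shut), set as the call begins (left out, the last holds). The fingers move at their own pace and stop on an object; "squeeze" is the grip in N (left out, the last holds). Time passes only in rows, so rows that repeat a pose let the fingers close. It gives the time, the measured TCP pose, the force, the opening and the grip force at its end, in the units of the state.
- robot.read_state(): the state, without advancing time (a new reading comes with each control period).
- imaging.read_camera(name): name is "scene" or "top" or "wrist"; returns a dict with "frame" (384x512x3 uint8, red, green, blue), "vertical_fov" (degrees; the focal length in pixels is half the picture's height over the tangent of half this angle, whatever the lens; pixels are square), "cx", "cy" (the principal point, pixels), "R" (3x3) and "t" (3): a world point X has camera coordinates R X + t. Camera axes: x right, y down, z forward; pixel columns grow to the right and rows downward; lengths in m; the calibration is good to about 2 mm. A picture is of the moment at which its call begins. There is no depth.
- robot.close_job(): hands the job in; it is judged then, once.
The state is a dict: "t": time; "q": joint angles; "dq": joint speeds; "joint_torque": joint torques, N m; "tool_pos": TCP position; "orientation": TCP orientation; "force": force on the tool from outside, world axes, zero at the start; "wrist_torque": the same for the moment, N m; "opening": finger opening in m; "gripper_force": force on a finger pad.
Only numpy, scipy, OpenCV 4.12 (cv2) and the standard library are available. Lean on these libraries where they do the work, as an engineer would, in place of code of your own. Each camera call takes 0.05 s, during which the arm holds its last target. There are 200 camera calls.

### The job

Take the flat-bladed bench knife from the felt mat, work its blade into the notch in the front of the wooden punch case, lever up the lid and swing it right over until it rests fully open at its stop. Then lay the knife down flat on the felt mat again, wholly on it and clear of the file. Move the lid with the knife alone, never with the gripper, and leave the file, hammer and soldering block alone.

Things in the scene. Friction and masses are not known exactly. Their poses are not given: they have to be found in the camera images.
- case: Wooden punch case, fixed, 100 (x) x 150 (y) x 50 mm high, walls 8 mm; a plain flush wooden lid 12 mm thick on top (62 mm in all), no handle. Origin: centre of its underside, +x from the notched front to the hinged back. On the lid two brass hinge plates mark the back, one thin brass strip at the middle of the opposite edge marks the notch below it. Steel punches lie inside, below 30 mm.
- notch (a point): Centre of the mouth of the notch on the outer front face of the case, 44 mm above the bench. The notch is 64 mm wide (along y of the case) and 12 mm high (38 to 50 mm above the bench), cut right through the 8 mm front wall; the underside of the lid is its top edge. Axes as the case.
- hinge_line (a point): Middle of the lid's hinge line, at the top of the back wall of the case, 50 mm above the bench, level with the underside of the closed lid. The hinge runs along y of the case.
- lid (a joint): Opening angle of the lid in rad: 0 shut, 1.57 upright, 1.92 at its stop, leaning back. The hinge is stiff: the lid stays where it is left. About 3 to 4 N at the front edge start it.
- lid_edge (a point): Middle of the lid's lower front edge, 100 mm from the hinge line; moves with the lid.
- mat: Grey felt mat fixed on the bench, 260 (x) x 180 (y) x 3 mm. Origin at the centre of its underside; z up.
- pry_knife: Bench knife lying flat on the mat, 175 mm long, about 110 g: pale wooden handle 90 long x 24 wide x 28 mm high, then a flat steel blade 85 long x 20 wide x 3 mm thick, level, mid-height of the handle. Origin under the middle of the handle, at its underside; +x points along the blade, z up. Centre of mass about 13 mm ahead of the origin.
- knife_tip (a point): Middle of the end of the knife's blade, 130 mm ahead of the knife's origin, 14 mm above its underside.
- knife_butt (a point): Rear end of the knife's handle, 45 mm behind the knife's origin, 14 mm above its underside.
- file: Bystander on the same mat, 84 mm beside the knife (either may be on either side): round file, handle like the knife's but with a thin round dark rod 9 mm thick and 85 mm long in place of the flat blade. Origin and axes as the knife.
- hammer: Bystander: hammer lying on the bench, about 250 mm long, 30 mm high, origin under its steel head, the wooden handle along -x.
- block: Bystander: soldering block, pale slab 125 x 105 mm on a grey foot, 50 mm high in all, origin at the centre of its underside.
Mind the look-alikes: they are no part of the job. Leave any purple look-alike of the pry_knife alone.

How it is judged:
By the outcome, as a careful person would: the job done as asked, in the order asked, and still so for the second after the job is handed in, with the robot touching nothing.
It also fails if it takes over 56 s, if anything falls off the work surface, if the arm or the gripper's body presses on something with over 40 N, if the wrist force passes 120 N, or if a joint passes its speed limit or range.

## Working session

There is one attempt and no reset: what is moved stays moved. The work goes in short steps, Python scripts to look and compute and a tool call to move; the robot and the scene stay as the last step left them, time stands still between calls to the robot, and variables do not carry over. Pictures are saved under pics/ and viewed, at most 10 in all, crops included, and the job is handed in when it is done.

Besides the shell and the picture viewer there is one more tool, called after ">>>" in YAML: its name, and indented under it one key for each argument. jog_arm: Moves the arm, as the interface text tells. Its arguments: {"type":"object","properties":{"rows":{"type":"array"},"hand":{"type":"number"},"squeeze":{"type":"number"}},"required":["rows"]}

```bash
mkdir -p pics; ls; cat > h.py <<'E'
import numpy as np, cv2
from plant import robot, imaging
from scipy.spatial.transform import Rotation as Ro
def shot(cam,name,crop=None,scale=1):
    d=imaging.read_camera(cam); np.savez('pics/'+name+'.npz',**d)
    save(name,name,crop,scale); return d
def load(name): return dict(np.load('pics/'+name+'.npz'))
def save(src,name,crop=None,scale=1):
    f=load(src)['frame'][:,:,::-1]
    if crop: f=f[crop[1]:crop[3],crop[0]:crop[2]]
    cv2.imwrite('pics/'+name+'.png',cv2.resize(f,None,fx=scale,fy=scale,interpolation=cv2.INTER_CUBIC))
def px2w(d,u,v,z):
    f=192/np.tan(np.radians(float(d['vertical_fov']))/2)
    r=d['R'].T@np.array([(u-d['cx'])/f,(v-d['cy'])/f,1]); o=-d['R'].T@d['t']
    return o+r*(z-o[2])/r[2]
def w2px(d,X):
    f=192/np.tan(np.radians(float(d['vertical_fov']))/2)
    c=d['R']@np.array(X)+d['t']; return np.array([f*c[0]/c[2]+d['cx'],f*c[1]/c[2]+d['cy']])
E
python3 - <<'E'
from h import *
d=shot('top','top0',None,1.5); d2=shot('scene','scene0',None,1.5)
for x in(d,d2): print(x['vertical_fov'],-x['R'].T@x['t'],x['R'].round(3).tolist())
print(robot.read_state())
E
```

```text
pics
54.417292347985494 [0.44012517 0.0408168  1.10026144] [[0.01, -1.0, -0.0], [-0.998, -0.01, -0.068], [0.068, 0.001, -0.998]]
55.3476926767697 [ 1.00057211 -0.71598023  0.9051107 ] [[0.832, 0.555, 0.012], [0.384, -0.56, -0.734], [-0.401, 0.616, -0.679]]
{'t': 0.1, 'q': array([ 1.26261093e+00,  1.31109518e-01,  1.48915415e+00,  2.35572257e-05,
        1.52301609e+00, -8.54057182e-02]), 'dq': array([-0.00094405, -0.00275556, -0.00109586, -0.00156518,  0.00326769,
       -0.00156801]), 'joint_torque': array([ 8.94206642e-04, -5.61346722e+01, -4.93092155e+01,  7.69971125e-02,
        2.91774503e-02, -1.06245691e-04]), 'tool_pos': array([0.13238109, 0.5846863 , 0.21768701]), 'orientation': array([-3.49180729e-01, -3.12177081e+00,  2.59142440e-03]), 'force': array([-0.50184072, -0.06425022,  0.32969604]), 'wrist_torque': array([-0.03366836,  0.03131788, -0.02024577]), 'gripper_force': 0.0, 'opening': 0.09284135057011696}
```

View pics/top0.png

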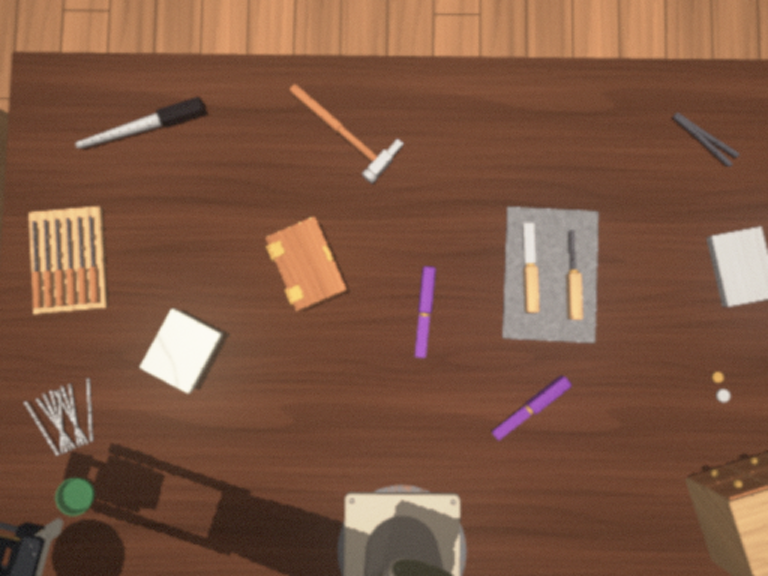

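View pics/scene0.png

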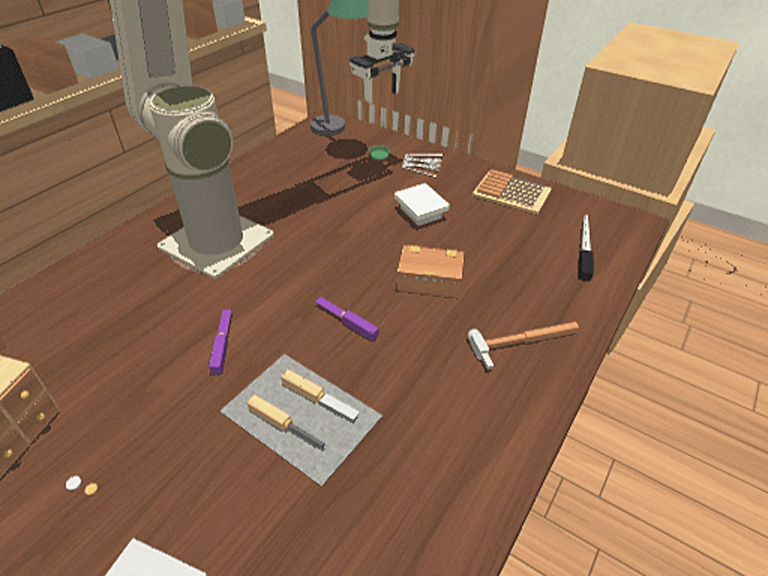

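Top view (1.5x): knife candidates are the flat pale steel blade on the mat (531,268), the file with a thin dark rod (574,275), purple look-alikes at (425,312) and (531,408), and the black saw/knife at (140,123). By the description I choose (531,268). The case is at (306,263), with hinge plates on the left at (275,250) and (293,293) and the front strip at (327,255), facing the mat.

```bash
python3 - <<'E'
from h import *
f=load('top0')['frame'][:,:,::-1]
a=cv2.resize(f[130:235,325:405],None,fx=5.6,fy=5.6,interpolation=cv2.INTER_CUBIC)
b=cv2.resize(f[130:235,165:240],None,fx=4.6,fy=5.6/5.6*4.6,interpolation=cv2.INTER_CUBIC)
c=np.zeros((590,800,3),np.uint8);c[:588,:448]=a;c[:483,450:795]=b
cv2.imwrite('pics/crop1.png',c)
E
```

```text
(no output)
```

View pics/crop1.png

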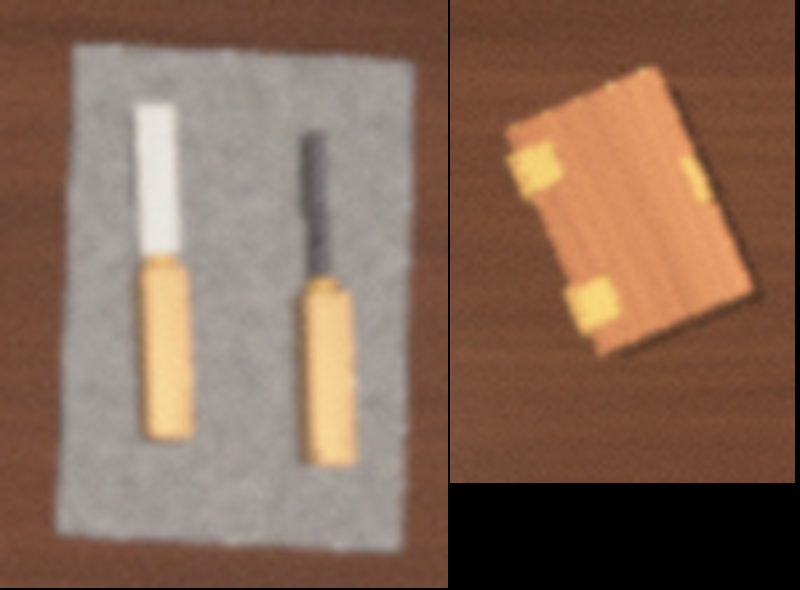

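The close crop confirms it. The left tool has the wide, bright, flat blade (tip (156,103), butt (168,438)); the right one is the thin dark rod of the file. Case lid corners are at crop (656,66), (753,291), (600,355) and (507,130).

```bash
python3 - <<'E'
from h import *
d=load('top0')
A=lambda x,y,z: px2w(d,325+x/5.6-.4,130+y/5.6-.4,z)
B=lambda x,y,z: px2w(d,165+(x-450)/4.6-.4,130+y/4.6-.4,z)
tip=A(156,103,.0185);hb=A(168,438,.031);hs=A(165,262,.031)
print('tip',tip,'butt',hb,'hs',hs, np.linalg.norm((tip-hb)[:2]))
u=(tip-hb)[:2];u/=np.linalg.norm(u);print('yaw',np.degrees(np.arctan2(u[1],u[0])),'origin',tip[:2]-.13*u,hb[:2]+.045*u)
C=np.array([B(*c,.062)[:2] for c in((656,66),(753,291),(600,355),(507,130))])
print(C,np.linalg.norm(C-np.roll(C,-1,0),axis=1))
x=(C[2]+C[3]-C[0]-C[1]);x/=np.linalg.norm(x);y=C[0]+C[3]-C[1]-C[2];y/=np.linalg.norm(y)
print('case yaw',np.degrees(np.arctan2(x[1],x[0])),np.degrees(np.arctan2(y[1],y[0]))-90,'c',C.mean(0))
fm=(C[0]+C[1])/2;print('front mid',fm, C.mean(0)-.05*x)
M=[A(*c,.003)[:2] for c in((75,45),(414,62),(403,550),(57,533))];print('mat',M,np.mean(M,0))
f=A(314,130,.0185);g=A(330,466,.031);print('file',f,g)
s=robot.read_state();R=Ro.from_rotvec(s['orientation']);print(s['tool_pos'],R.as_matrix().round(3))
E
```

```text
tip [ 0.63071427 -0.24205038  0.0185    ] butt [ 0.45592139 -0.24357362  0.031     ] hs [ 0.54613884 -0.24276553  0.031     ] 0.17479951596744778
yaw 0.49929373960089524 origin [ 0.50071921 -0.24318323] [ 0.50091968 -0.24318148]
[[0.63046573 0.17105688]
 [0.49351912 0.10981137]
 [0.45390704 0.20159631]
 [0.59017231 0.26108215]] [0.15001795 0.09996796 0.14868352 0.09863117]
case yaw 113.72546866620243 -66.15953801710427 c [0.54201605 0.18588668]
front mid [0.56199243 0.14043413] [0.56213379 0.14011249]
mat [array([ 0.66408595, -0.20336837]), array([ 0.65677885, -0.38306934]), array([ 0.39921225, -0.3731682 ]), array([ 0.40620559, -0.19266402])] [ 0.53157066 -0.28806748]
file [ 0.61732549 -0.32434801  0.0185    ] [ 0.44250181 -0.32605827  0.031     ]
[0.13238109 0.5846863  0.21768701] [[-0.975  0.221 -0.001]
 [ 0.221  0.975 -0.002]
 [ 0.    -0.002 -1.   ]]
```

```bash
cat >> h.py <<'E'
def pose(yaw,pitch=0,roll=0):  # knife fwd yaw, tip-up pitch (deg): tool x=fwd, z down
    R0=Ro.from_matrix([[1,0,0],[0,-1,0],[0,0,-1]])
    return Ro.from_euler('z',yaw,degrees=True)*R0*Ro.from_euler('y',pitch,degrees=True)*Ro.from_euler('x',roll,degrees=True)
def plan(wps,start=None):
    s=robot.read_state()
    p,R=(s['tool_pos'],Ro.from_rotvec(s['orientation'])) if start is None else start
    if start is None: print('t',s['t'].__round__(2),'p',p.round(4),'x',R.as_matrix()[:,0].round(3),'z',R.as_matrix()[:,2].round(3))
    for P,Q in wps:
        P=np.array(P); sh=R.inv().apply(P-p)/.2; tu=(R.inv()*Q).as_rotvec()/(np.pi/2)
        print(sh.round(3).tolist(),tu.round(3).tolist(), 'rows>=',round(max(np.linalg.norm(P-p)/.05,np.linalg.norm(tu)*90/8.59),1)); p,R=P,Q
E
python3 - <<'E'
from h import *
plan([((.28,.49,.2),pose(126)),((.44,.31,.2),pose(84)),((.53,.11,.2),pose(42)),((.533,-.09,.15),pose(0.5)),((.533,-.243,.1),pose(.5))])
E
```

```text
t 0.1 p [0.1324 0.5847 0.2177] x [-0.975  0.221  0.   ] z [-0.001 -0.002 -1.   ]
[-0.824, -0.299, 0.089] [-0.001, 0.0, 0.458] rows>= 4.8
[-1.198, 0.118, 0.0] [0.0, 0.0, 0.467] rows>= 4.9
[-0.947, 0.552, 0.0] [0.0, 0.0, 0.467] rows>= 4.9
[-0.658, 0.753, 0.25] [0.0, 0.0, 0.461] rows>= 4.8
[-0.007, 0.765, 0.25] [0.0, 0.0, 0.0] rows>= 3.2
```

>>> jog_arm:
  rows:
    - [[-0.82,-0.3,0.09],[0,0,0.46]]
    - [[-0.82,-0.3,0.09],[0,0,0.46]]
    - [[-0.82,-0.3,0.09],[0,0,0.46]]
    - [[-0.82,-0.3,0.09],[0,0,0.46]]
    - [[-0.82,-0.3,0.09],[0,0,0.46]]
  hand: -0.1
  squeeze: 60

```text
t: 0.6
tool_pos: [0.282, 0.4878, 0.1995]
orientation: [1.444, 2.789, -0.003]
force: [-0.3, 0.2, 0.4]
opening: 0.0576
gripper_force: 0.0
```

>>> jog_arm:
  rows:
    - [[-1,0.12,0],[0,0,0.46]]
    - [[-1,0.12,0],[0,0,0.46]]
    - [[-1,0.12,0],[0,0,0.46]]
    - [[-1,0.12,0],[0,0,0.46]]
    - [[-1,0.12,0],[0,0,0.46]]

```text
t: 1.1
tool_pos: [0.4192, 0.3378, 0.2002]
orientation: [2.337, 2.096, -0.001]
force: [-0.3, 0.1, -0.2]
opening: 0.0513
gripper_force: 0.0
```

>>> jog_arm:
  rows:
    - [[-0.94,0.55,0],[0,0,0.46]]
    - [[-0.94,0.55,0],[0,0,0.46]]
    - [[-0.94,0.55,0],[0,0,0.46]]
    - [[-0.94,0.55,0],[0,0,0.46]]
    - [[-0.94,0.55,0],[0,0,0.46]]

```text
t: 1.6
tool_pos: [0.5081, 0.1405, 0.2002]
orientation: [2.927, 1.138, -0.001]
force: [-0.1, 0.0, -0.5]
opening: 0.0513
gripper_force: 0.0
```

```bash
python3 - <<'E'
from h import *
plan([((.533,-.09,.15),pose(0.5)),((.533,-.243,.1),pose(.5)),((.533,-.243,.04),pose(.5))])
print(robot.read_state()['opening'],robot.read_state()['q'].round(2))
E
```

```text
t 1.6 p [0.5081 0.1405 0.2002] x [ 0.737  0.676 -0.001] z [-0.    -0.001 -1.   ]
[-0.687, 0.934, 0.253] [0.001, 0.0, 0.467] rows>= 4.9
[-0.007, 0.765, 0.25] [0.0, 0.0, 0.0] rows>= 3.2
[0.0, 0.0, 0.3] [0.0, 0.0, 0.0] rows>= 1.2
0.051289222668106454 [ 0.17 -0.06  1.71 -0.    1.49  1.  ]
```

>>> jog_arm:
  rows:
    - [[-0.69,0.93,0.25],[0,0,0.467]]
    - [[-0.69,0.93,0.25],[0,0,0.467]]
    - [[-0.69,0.93,0.25],[0,0,0.467]]
    - [[-0.69,0.93,0.25],[0,0,0.467]]
    - [[-0.69,0.93,0.25],[0,0,0.467]]

```text
t: 2.1
tool_pos: [0.5324, -0.0883, 0.1495]
orientation: [3.141, 0.016, -0.002]
force: [0.0, -0.7, 0.6]
opening: 0.0511
gripper_force: 0.0
```

>>> jog_arm:
  rows:
    - [[0,0.76,0.4],[0,0,0]]
    - [[0,0.76,0.4],[0,0,0]]
    - [[0,0.76,0.4],[0,0,0]]
    - [[0,0.76,0.4],[0,0,0]]
    - [[0,0.76,0.4],[0,0,0]]

```text
t: 2.6
tool_pos: [0.5335, -0.2395, 0.0678]
orientation: [-3.14, -0.022, 0.006]
force: [-0.3, 0.3, -0.2]
opening: 0.0509
gripper_force: 0.0
```

```bash
python3 - <<'E'
from h import *
plan([((.533,-.2432,.006),pose(.5))])
d=shot('wrist','w0',None,1.2)
for X in((.631,-.242,.0185),(.456,-.2436,.031),(.5,-.2432,.031)): print(w2px(d,X)*1.2)
E
```

```text
t 2.6 p [ 0.5335 -0.2395  0.0678] x [ 1.     0.014 -0.004] z [-0.004  0.002 -1.   ]
[-0.002, 0.019, 0.309] [-0.001, 0.003, 0.003] rows>= 1.2
[314.5302665  101.52936571]
[312.22200216 358.58119459]
[312.77378148 304.05130659]
```

View pics/w0.png

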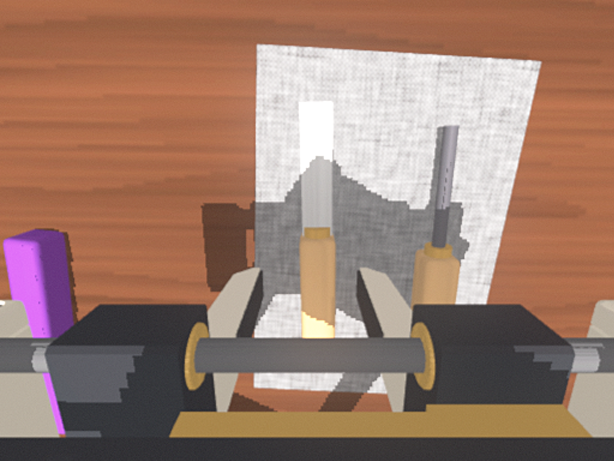

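The wrist view shows the flat blade (tip (317,100)) and handle (318,285) centred between the fingers, with the file clear on the right at (440,200). Next I lower and grip.

>>> jog_arm:
  rows:
    - [[0,0.025,0.31],[0,0,0]]
    - [[0,0.025,0.31],[0,0,0]]
    - [[0,0.025,0.31],[0,0,0]]
    - [[0,0.025,0.31],[0,0,0]]

```text
t: 3.05
tool_pos: [0.5366, -0.2419, 0.01]
orientation: [3.141, 0.029, 0.001]
force: [-1.0, 0.5, 0.8]
opening: 0.0512
gripper_force: 0.0
```

>>> jog_arm:
  rows:
    - [[0,0,0],[0,0,0]]
    - [[0,0,0],[0,0,0]]
    - [[0,0,0],[0,0,0]]
    - [[0,0,0],[0,0,0]]
    - [[0,0,0],[0,0,0]]
  hand: 1
  squeeze: 60

```text
t: 3.55
tool_pos: [0.5364, -0.2429, 0.0095]
orientation: [3.141, 0.027, 0.002]
force: [-0.7, 0.2, 4.5]
opening: 0.0236
gripper_force: 59.8
```

>>> jog_arm:
  rows:
    - [[0,0,-0.7],[0,0,0]]
    - [[0,0,-0.7],[0,0,0]]
    - [[0,0,-0.7],[0,0,0]]
    - [[0,0,-0.7],[0,0,0]]
    - [[0,0,-0.7],[0,0,0]]

```text
t: 4.05
tool_pos: [0.5365, -0.243, 0.1498]
orientation: [3.14, 0.027, 0.003]
force: [-0.3, 0.7, -1.8]
opening: 0.0234
gripper_force: 59.8
```

```bash
python3 - <<'E'
from h import *
c,s=np.cos(np.radians(113.8)),np.sin(np.radians(113.8)); f=np.array([c,s])
N=np.array([.562,.140])
# grip at +32 => tip 98 ahead of TCP; standoff 40mm
P=N-(.098+.045)*f; print(P)
plan([((.54,-.15,.14),pose(39)),((.58,-.06,.14),pose(78)),((*P,.14),pose(113.8))])
print(robot.read_state()['opening'])
E
```

```text
[0.61970698 0.00916077]
t 4.05 p [ 0.5365 -0.243   0.1498] x [1.    0.017 0.002] z [ 0.002 -0.001 -1.   ]
[0.025, -0.465, 0.049] [0.001, -0.001, -0.422] rows>= 4.4
[0.439, -0.224, 0.0] [0.0, 0.0, -0.433] rows>= 4.5
[0.38, 0.122, 0.0] [0.0, 0.0, -0.398] rows>= 4.2
0.023431957049636503
```

>>> jog_arm:
  rows:
    - [[0.025,-0.465,0],[0,0,-0.42]]
    - [[0.025,-0.465,0],[0,0,-0.42]]
    - [[0.025,-0.465,0],[0,0,-0.42]]
    - [[0.025,-0.465,0],[0,0,-0.42]]
    - [[0.025,-0.465,0],[0,0,-0.42]]

```text
t: 4.55
tool_pos: [0.5376, -0.1483, 0.1457]
orientation: [-2.957, -1.052, 0.006]
force: [-0.6, -0.5, -0.5]
opening: 0.024
gripper_force: 59.8
```

>>> jog_arm:
  rows:
    - [[0.44,-0.22,0],[0,0,-0.433]]
    - [[0.44,-0.22,0],[0,0,-0.433]]
    - [[0.44,-0.22,0],[0,0,-0.433]]
    - [[0.44,-0.22,0],[0,0,-0.433]]
    - [[0.44,-0.22,0],[0,0,-0.433]]

```text
t: 5.05
tool_pos: [0.5786, -0.0591, 0.1454]
orientation: [-2.435, -1.978, 0.005]
force: [0.1, -0.2, -1.3]
opening: 0.0234
gripper_force: 59.8
```

>>> jog_arm:
  rows:
    - [[0.38,0.12,0.4],[0,0,-0.4]]
    - [[0.38,0.12,0.4],[0,0,-0.4]]
    - [[0.38,0.12,0.4],[0,0,-0.4]]
    - [[0.38,0.12,0.4],[0,0,-0.4]]
    - [[0.38,0.12,0.4],[0,0,-0.4]]

```text
t: 5.55
tool_pos: [0.6173, 0.0098, 0.0649]
orientation: [-1.708, -2.631, 0.005]
force: [-0.3, -0.7, -1.0]
opening: 0.0235
gripper_force: 59.8
```

```bash
python3 - <<'E'
from h import *
plan([((.6197,.0092,.0365),pose(113.8))])
d=shot('scene','s1',(230,120,350,230),5); t=shot('top','t1')
save('t1','t1',(160,110,300,215),5)
print(robot.read_state()['q'].round(2))
E
```

```text
t 5.55 p [0.6173 0.0098 0.0649] x [-0.407  0.913  0.003] z [-0.006  0.    -1.   ]
[-0.008, 0.01, 0.142] [-0.003, -0.002, 0.002] rows>= 0.6
[-0.07  0.3   1.58 -0.    1.27 -0.48]
```

View pics/s1.png

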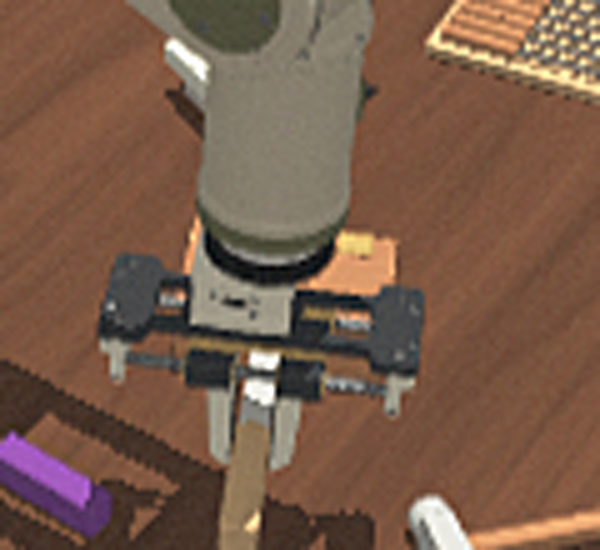

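The scene view shows the knife still gripped, its blade (260,380) pointing at the case under the gripper. I lower it to notch height and check with the wrist camera.

>>> jog_arm:
  rows:
    - [[0,0.01,0.145],[0,0,0]]
    - [[0,0.01,0.145],[0,0,0]]
    - [[0,0.01,0.145],[0,0,0]]

```text
t: 5.95
tool_pos: [0.6205, 0.0097, 0.039]
orientation: [-1.718, -2.627, 0.002]
force: [0.7, -1.2, -0.5]
opening: 0.0236
gripper_force: 59.8
```

```bash
python3 - <<'E'
from h import *
plan([((.6197,.0092,.0360),pose(113.8))])
d=shot('wrist','w1',None,1.5)
s=robot.read_state();R=Ro.from_rotvec(s['orientation'])
print('tip pred',w2px(d,s['tool_pos']+R.apply([.0945,0,-.0075]))*1.5)
c,q=np.cos(np.radians(113.8)),np.sin(np.radians(113.8))
for X in((0,0,.062),(0,.01,.062),(0,-.01,.062),(0,.075,.062),(0,-.075,.062)):
    print(X,w2px(d,(.562+c*X[0]-q*X[1],.140+q*X[0]+c*X[1],X[2]))*1.5)
E
```

```text
t 5.95 p [0.6205 0.0097 0.039 ] x [-0.401  0.916  0.001] z [-0.002  0.    -1.   ]
[-0.001, -0.005, 0.015] [-0.001, -0.001, -0.002] rows>= 0.1
tip pred [389.34047481 118.47700922]
(0, 0, 0.062) [382.4990034  -67.60417737]
(0, 0.01, 0.062) [348.14755844 -67.48273948]
(0, -0.01, 0.062) [416.8671498  -67.72567431]
(0, 0.075, 0.062) [125.26942448 -66.69482936]
(0, -0.075, 0.062) [640.66804169 -68.51684652]
```

View pics/w1.png

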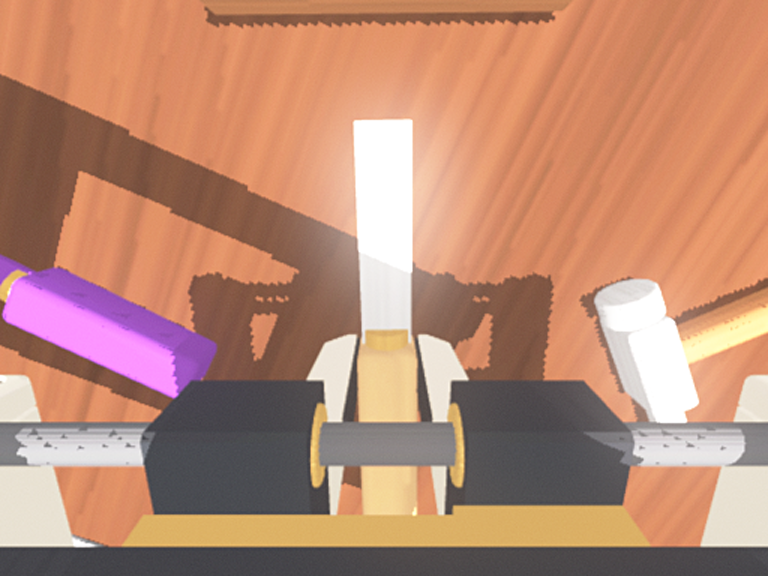

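Wrist view: blade tip is at (383,119), square to the case front visible at the top (205–565, y≈15). The notch centre projects to column ~382, so it is aligned. I insert.

```bash
cat >> h.py <<'E'
YAW=113.8; CF=np.array([np.cos(np.radians(YAW)),np.sin(np.radians(YAW))]); NF=np.array([.562,.140])
TOFF=np.array([.0945,0,-.0075])
def tipcase(s=None):
    s=s or robot.read_state(); T=s['tool_pos']+Ro.from_rotvec(s['orientation']).apply(TOFF)
    v=T[:2]-NF; return np.array([v@CF-.05, -v[0]*CF[1]+v[1]*CF[0], T[2]])
def tgt(xc,zc,a,yc=0):  # tip at case coords, pitch a -> (P,R)
    Q=pose(YAW,a); w=NF+CF*(xc+.05)+yc*np.array([-CF[1],CF[0]])
    return np.array([*w,zc])-Q.apply(TOFF),Q
def lidtip(th,r,a,off=.0025,yc=0):
    t=np.radians(th); return tgt(.05-r*np.cos(t)+off*0-.0*t, .05+r*np.sin(t)-off*1.0, a,yc) if th<1 else tgt(.05-r*np.cos(t)-off*np.sin(t), .05+r*np.sin(t)-off*np.cos(t), a,yc)
E
python3 - <<'E'
from h import *
print(tipcase())
plan([tgt(-.055,.0435,0),tgt(-.037,.0435,0),tgt(-.037,.0495,0),lidtip(8,.087,6),lidtip(20,.087,15),lidtip(40,.087,28),lidtip(60,.087,25),lidtip(80,.087,12),lidtip(100,.087,0),lidtip(112,.087,0)])
E
```

```text
[-0.09877192 -0.00204166  0.04764709]
t 6.0 p [0.6215 0.0096 0.0401] x [-0.401  0.916  0.   ] z [-0. -0. -1.]
[0.219, -0.01, 0.021] [-0.0, -0.0, -0.002] rows>= 0.9
[0.09, 0.0, 0.0] [0.0, 0.0, 0.0] rows>= 0.4
[0.0, 0.0, -0.03] [0.0, 0.0, 0.0] rows>= 0.1
[0.009, 0.0, -0.001] [0.0, 0.067, 0.0] rows>= 0.7
[0.04, -0.0, -0.013] [-0.0, 0.1, -0.0] rows>= 1.0
[0.124, 0.0, -0.005] [0.0, 0.144, 0.0] rows>= 1.5
[0.146, 0.0, -0.06] [-0.0, -0.033, 0.0] rows>= 0.6
[0.155, -0.0, -0.098] [-0.0, -0.144, -0.0] rows>= 1.5
[0.151, -0.0, -0.072] [0.0, -0.133, 0.0] rows>= 1.4
[0.088, 0.0, 0.023] [0.0, 0.0, 0.0] rows>= 0.4
```

>>> jog_arm:
  rows:
    - [[0.1,-0.01,0.021],[0,0,0]]
    - [[0.18,-0.01,0.021],[0,0,0]]
    - [[0.2,-0.01,0.021],[0,0,0]]
    - [[0.2,-0.01,0.021],[0,0,0]]

```text
t: 6.4
tool_pos: [0.604, 0.0465, 0.0364]
orientation: [1.714, 2.631, 0.001]
force: [-0.5, -0.2, -1.4]
opening: 0.0234
gripper_force: 59.8
```

```bash
python3 - <<'E'
from h import *
print(tipcase()); plan([tgt(-.037,.0435,0)]); print(robot.read_state()['force'])
d=shot('wrist','w2',None,1.5)
E
```

```text
[-0.05799898 -0.00057338  0.04380911]
t 6.4 p [0.604  0.0465 0.0364] x [-0.404  0.915 -0.001] z [ 0.001 -0.    -1.   ]
[0.105, -0.003, 0.002] [0.001, 0.0, 0.0] rows>= 0.4
[-0.47270088 -0.24815058 -1.38272283]
```

View pics/w2.png

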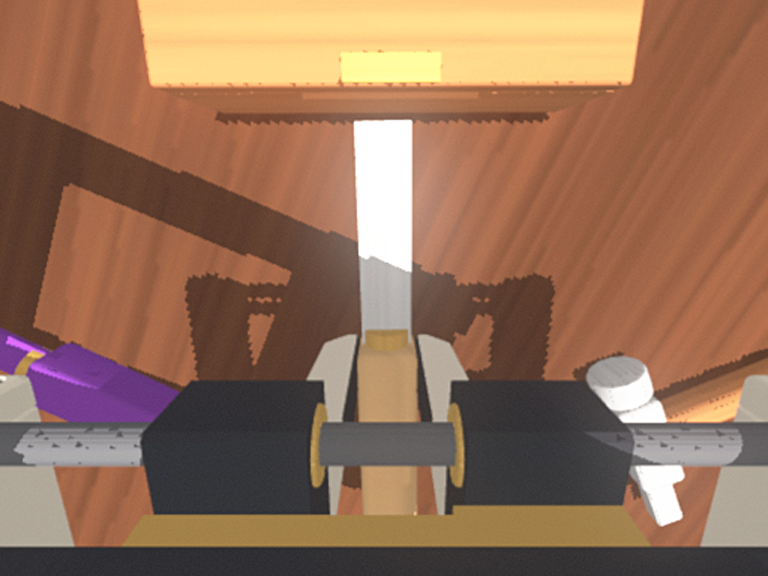

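Strip at (391,67), blade tip at (383,120): centred and square, about 8 mm from the face. I insert.

>>> jog_arm:
  rows:
    - [[0.05,0,0.002],[0,0,0]]
    - [[0.1,0,0.002],[0,0,0]]
    - [[0.12,0,0.002],[0,0,0]]
    - [[0.12,0,0.002],[0,0,0]]

```text
t: 6.85
tool_pos: [0.5936, 0.0685, 0.0349]
orientation: [-1.715, -2.632, 0.0]
force: [-0.2, -0.3, -0.9]
opening: 0.0237
gripper_force: 59.8
```

```bash
python3 - <<'E'
from h import *
print(tipcase()); plan([tgt(-.035,.0495,0),lidtip(8,.085,6),lidtip(20,.085,15)]); print(robot.read_state()['force'],robot.read_state()['wrist_torque'])
E
```

```text
[-3.36929037e-02 -4.72945074e-07  4.24662684e-02]
t 6.85 p [0.5936 0.0685 0.0349] x [-0.404  0.915  0.   ] z [-0.  0. -1.]
[-0.007, -0.0, -0.035] [-0.0, -0.0, 0.0] rows>= 0.1
[0.009, -0.0, -0.0] [0.0, 0.067, 0.0] rows>= 0.7
[0.04, -0.0, -0.011] [-0.0, 0.1, -0.0] rows>= 1.0
[-0.20512951 -0.25126021 -0.93573808] [-0.03934822 -0.01560015  0.00558125]
```

>>> jog_arm:
  rows:
    - [[0,0,-0.02],[0,0,0]]
    - [[0,0,-0.035],[0,0,0]]
    - [[0.001,0,-0.035],[0,0.03,0]]
    - [[0.002,0,-0.035],[0,0.067,0]]
    - [[0.002,0,-0.035],[0,0.067,0]]

```text
t: 7.35
tool_pos: [0.5942, 0.0667, 0.042]
orientation: [-1.669, -2.554, -0.088]
force: [0.0, -0.3, -0.8]
opening: 0.0239
gripper_force: 59.8
```

```bash
python3 - <<'E'
from h import *
print(tipcase()); s=robot.read_state();print(s['force'],s['wrist_torque'],s['opening'])
plan([lidtip(20,.085,15),lidtip(40,.085,28)]); d=shot('wrist','w3',None,1.5)
E
```

```text
[-3.68281530e-02 -9.45875397e-05  5.94320788e-02]
[ 0.04525477 -0.34521865 -0.81542494] [-0.08698472  0.03340518 -0.01306129] 0.023933619182600615
t 7.35 p [0.5942 0.0667 0.042 ] x [-0.399  0.911  0.106] z [-0.043  0.097 -0.994]
[0.051, 0.001, -0.01] [0.0, 0.099, -0.001] rows>= 1.0
[0.122, -0.0, -0.002] [0.0, 0.144, 0.0] rows>= 1.5
```

View pics/w3.png

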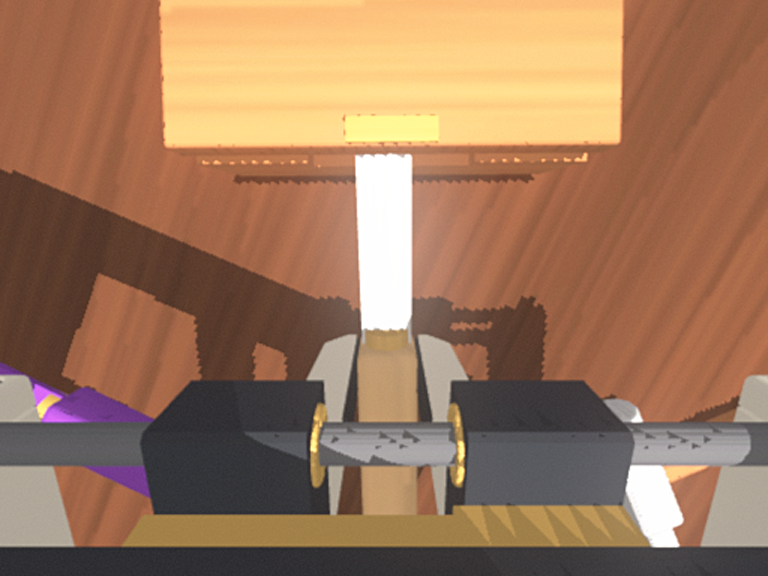

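The blade enters under the lid edge at (383,155), and light shows in the gap at (255,162) and (530,157), so the lid has started to open. I continue.

>>> jog_arm:
  rows:
    - [[0.025,0,-0.006],[0,0.05,0]]
    - [[0.051,0,-0.012],[0,0.099,0]]
    - [[0.051,0,-0.012],[0,0.099,0]]

```text
t: 7.7
tool_pos: [0.5901, 0.076, 0.0453]
orientation: [-1.595, -2.441, -0.208]
force: [-0.4, -0.6, -1.1]
opening: 0.0235
gripper_force: 59.8
```

```bash
python3 - <<'E'
from h import *
print(tipcase()); s=robot.read_state();print(s['force'],s['wrist_torque'])
plan([lidtip(30,.085,22),lidtip(40,.085,28)]); d=shot('wrist','w4',None,1.5);t=shot('scene','s4')
f=load('s4')['frame'][:,:,::-1][120:230,230:350];g=load('w4')['frame'][:,:,::-1]
c=np.zeros((384,800,3),np.uint8);c[:,:440]=cv2.resize(g,(440,384));c[:330,440:]=cv2.resize(f,(360,330));cv2.imwrite('pics/m4.png',c)
E
```

```text
[-0.03055592 -0.0001288   0.07684494]
[-0.38832983 -0.60263518 -1.14995617] [-0.25633287 -0.03849309 -0.02605931]
t 7.7 p [0.5901 0.076  0.0453] x [-0.388  0.885  0.258] z [-0.104  0.236 -0.966]
[0.053, 0.0, 0.0] [0.0, 0.079, -0.002] rows>= 0.8
[0.067, 0.0, 0.007] [0.0, 0.067, 0.0] rows>= 0.7
```

View pics/m4.png

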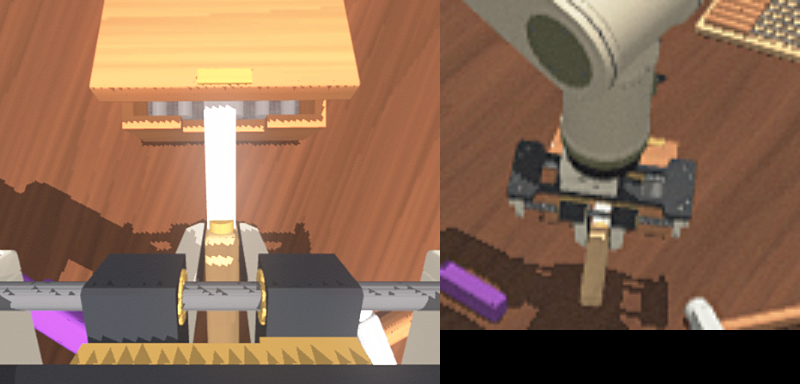

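The wrist view shows the lid clearly raised on the blade, with the punches visible below at (230,105), and the knife steady in the grip. I continue along the arc, checking forces.

>>> jog_arm:
  rows:
    - [[0.027,0,0],[0,0.04,0]]
    - [[0.053,0,0],[0,0.079,0]]
    - [[0.085,0,-0.005],[0,0.11,0]]
    - [[0.12,0,-0.011],[0,0.146,0]]
    - [[0.12,0,-0.011],[0,0.146,0]]

```text
t: 8.3
tool_pos: [0.5803, 0.0979, 0.0532]
orientation: [-1.48, -2.267, -0.367]
force: [0.2, -0.4, -1.5]
opening: 0.0233
gripper_force: 59.8
```

```bash
python3 - <<'E'
from h import *
print(tipcase()); s=robot.read_state();print(s['force'],s['wrist_torque'],s['q'].round(2))
plan([lidtip(50,.085,28),lidtip(60,.085,25),lidtip(70,.085,19)]); d=imaging.read_camera('wrist')
np.savez('pics/w5.npz',**d)
print(lidtip(50,.085,28)[0])
E
```

```text
[-0.01605575  0.00012242  0.10420648]
[ 0.21906483 -0.37014716 -1.46850518] [-0.33931572 -0.07263184  0.00544255] [-0.18  0.46  1.5   0.4   1.49 -0.69]
t 8.3 p [0.5803 0.0979 0.0532] x [-0.355  0.808  0.47 ] z [-0.191  0.43  -0.883]
[0.064, 0.001, -0.019] [-0.001, -0.0, -0.001] rows>= 0.3
[0.072, -0.0, -0.036] [-0.0, -0.033, 0.0] rows>= 0.3
[0.073, 0.0, -0.052] [0.0, -0.067, -0.0] rows>= 0.7
[0.57671712 0.10663182 0.06251964]
```

>>> jog_arm:
  rows:
    - [[0.035,0,-0.01],[0,0,0]]
    - [[0.064,0,-0.019],[0,0,0]]
    - [[0.09,0,-0.04],[0,-0.01,0]]
    - [[0.136,0,-0.055],[0,-0.033,0]]
    - [[0.136,0,-0.055],[0,-0.033,0]]

```text
t: 8.85
tool_pos: [0.5739, 0.1165, 0.0787]
orientation: [-1.504, -2.313, -0.337]
force: [0.4, -0.2, -0.2]
opening: 0.0237
gripper_force: 59.8
```

```bash
python3 - <<'E'
from h import *
print(tipcase()); s=robot.read_state();print(s['force'],s['wrist_torque'])
plan([lidtip(70,.085,19),lidtip(80,.083,12),lidtip(90,.08,6)]); d=imaging.read_camera('wrist')
np.savez('pics/w6.npz',**d)
def P(r,th,y,t=0):
    th=np.radians(th);x=.05-r*np.cos(th)+t*np.sin(th);z=.05+r*np.sin(th)+t*np.cos(th);w=NF+CF*(x+.05)+y*np.array([-CF[1],CF[0]]);return w2px(d,[*w,z])
for th in(40,50,60): print(th,P(.1,th,.03).round(),P(.1,th,-.03).round())
f=d['frame']
for c in(190,330):print(c,[(r,*f[r,c]) for r in range(0,200,8)] if c==330 else '')
E
```

```text
[ 0.00621362 -0.00111154  0.12540257]
[ 0.41700374 -0.22683659 -0.17708104] [-0.31351562 -0.10120616 -0.00871708]
t 8.85 p [0.5739 0.1165 0.0787] x [-0.368  0.829  0.422] z [-0.168  0.387 -0.907]
[0.062, -0.007, -0.039] [0.002, -0.066, 0.002] rows>= 0.7
[0.071, -0.0, -0.045] [-0.0, -0.078, 0.0] rows>= 0.8
[0.068, 0.0, -0.028] [0.0, -0.067, 0.0] rows>= 0.7
40 [203. 145.] [309. 145.]
50 [199. 114.] [313. 115.]
60 [196.  78.] [316.  79.]
190 
330 [(0, np.uint8(151), np.uint8(95), np.uint8(68)), (8, np.uint8(156), np.uint8(99), np.uint8(72)), (16, np.uint8(158), np.uint8(97), np.uint8(68)), (24, np.uint8(165), np.uint8(103), np.uint8(72)), (32, np.uint8(152), np.uint8(95), np.uint8(66)), (40, np.uint8(159), np.uint8(98), np.uint8(68)), (48, np.uint8(164), np.uint8(103), np.uint8(70)), (56, np.uint8(251), np.uint8(189), np.uint8(122)), (64, np.uint8(245), np.uint8(175), np.uint8(114)), (72, np.uint8(244), np.uint8(173), np.uint8(110)), (80, np.uint8(146), np.uint8(96), np.uint8(66)), (88, np.uint8(167), np.uint8(110), np.uint8(78)), (96, np.uint8(146), np.uint8(97), np.uint8(65)), (104, np.uint8(151), np.uint8(102), np.uint8(70)), (112, np.uint8(149), np.uint8(101), np.uint8(71)), (120, np.uint8(146), np.uint8(98), np.uint8(70)), (128, np.uint8(145), np.uint8(99), np.uint8(70)), (136, np.uint8(148), np.uint8(100), np.uint8(75)), (144, np.uint8(143), np.uint8(104), np.uint8(83)), (152, np.uint8(144), np.uint8(108), np.uint8(91)), (160, np.uint8(143), np.uint8(113), np.uint8(99)), (168, np.uint8(135), np.uint8(112), np.uint8(103)), (176, np.uint8(135), np.uint8(122), np.uint8(120)), (184, np.uint8(132), np.uint8(118), np.uint8(118)), (192, np.uint8(255), np.uint8(194), np.uint8(130))]
```

The lid edge shows at row ~78, which matches a 60° lid. I continue.

>>> jog_arm:
  rows:
    - [[0.03,-0.003,-0.02],[0,-0.03,0]]
    - [[0.062,-0.006,-0.039],[0,-0.066,0]]
    - [[0.097,-0.006,-0.065],[0,-0.1,0]]
    - [[0.137,-0.006,-0.078],[0,-0.144,0]]
    - [[0.137,-0.006,-0.078],[0,-0.144,0]]

```text
t: 9.4
tool_pos: [0.565, 0.1328, 0.1038]
orientation: [-1.614, -2.483, -0.174]
force: [0.4, -0.3, -0.6]
opening: 0.0235
gripper_force: 59.8
```

```bash
python3 - <<'E'
from h import *
print(tipcase()); s=robot.read_state();print(s['force'],s['wrist_torque'])
plan([lidtip(90,.082,6),lidtip(100,.08,0),lidtip(108,.08,0)])
E
```

```text
[0.03307849 0.00037332 0.13083817]
[ 0.39234818 -0.27263669 -0.60045623] [-0.18587338 -0.06630904 -0.03451001]
t 9.4 p [0.565  0.1328 0.1038] x [-0.397  0.894  0.209] z [-0.082  0.192 -0.978]
[0.07, 0.001, -0.041] [0.001, -0.067, 0.002] rows>= 0.7
[0.066, -0.0, -0.028] [0.0, -0.067, 0.0] rows>= 0.7
[0.055, 0.0, 0.012] [0.0, 0.0, 0.0] rows>= 0.2
```

>>> jog_arm:
  rows:
    - [[0.035,0,-0.02],[0,-0.03,0]]
    - [[0.07,0,-0.041],[0,-0.067,0]]
    - [[0.105,0,-0.05],[0,-0.1,0]]
    - [[0.138,0,-0.062],[0,-0.134,0]]
    - [[0.138,0,-0.062],[0,-0.134,0]]

```text
t: 9.9
tool_pos: [0.5544, 0.1547, 0.12]
orientation: [-1.712, -2.631, -0.002]
force: [0.3, 0.3, -0.2]
opening: 0.024
gripper_force: 59.8
```

```bash
python3 - <<'E'
from h import *
print(tipcase()); s=robot.read_state();print(s['force'],s['wrist_torque'])
plan([lidtip(108,.08,0),lidtip(112,.08,0)])
E
```

```text
[0.06099615 0.00116293 0.1277947 ]
[ 0.30094093  0.275459   -0.20208385] [-0.07914911  0.06232008 -0.00930546]
t 9.9 p [0.5544 0.1547 0.12  ] x [-0.405  0.914  0.003] z [-0.001  0.002 -1.   ]
[0.057, 0.005, 0.004] [-0.0, -0.002, 0.001] rows>= 0.2
[0.027, -0.0, 0.009] [0.0, 0.0, 0.0] rows>= 0.1
```

>>> jog_arm:
  rows:
    - [[0.03,0.004,0.002],[0,0,0]]
    - [[0.06,0.004,0.005],[0,0,0]]
    - [[0.07,0.004,0.007],[0,0,0]]
    - [[0.07,0.004,0.007],[0,0,0]]

```text
t: 10.3
tool_pos: [0.5496, 0.1666, 0.118]
orientation: [-1.715, -2.629, -0.001]
force: [0.3, 0.2, -0.7]
opening: 0.0233
gripper_force: 59.8
```

>>> jog_arm:
  rows:
    - [[0.01,0,0.003],[0,0,0]]
    - [[0.015,0,0.005],[0,0,0]]
    - [[0.015,0,0.005],[0,0,0]]

```text
t: 10.6
tool_pos: [0.5487, 0.1694, 0.1175]
orientation: [-1.715, -2.63, -0.001]
force: [0.3, -1.4, -1.0]
opening: 0.0232
gripper_force: 59.8
```

```bash
python3 - <<'E'
from h import *
T=tipcase();print(T,'lid est',180-np.degrees(np.arctan2(T[2]-.05,T[0]-.05))); s=robot.read_state();print(s['force'],s['wrist_torque'])
E
```

```text
[0.0767677  0.0002801  0.12518682] lid est 109.59653598624614
[ 0.32671416 -1.42567802 -1.01860875] [-0.23683486  0.00566711  0.0287878 ]
```

>>> jog_arm:
  rows:
    - [[0.01,0,0.003],[0,0,0]]
    - [[0.015,0,0.005],[0,0,0]]
    - [[0.015,0,0.005],[0,0,0]]

```text
t: 10.9
tool_pos: [0.5486, 0.1703, 0.1173]
orientation: [1.716, 2.629, -0.001]
force: [2.6, -10.0, 0.6]
opening: 0.0235
gripper_force: 59.8
```

>>> jog_arm:
  rows:
    - [[0.01,0,0.003],[0,0,0]]
    - [[0.015,0,0.005],[0,0,0]]
    - [[0.015,0,0.005],[0,0,0]]

```text
t: 11.2
tool_pos: [0.5488, 0.1708, 0.1171]
orientation: [1.715, 2.625, -0.003]
force: [6.7, -21.5, 4.1]
opening: 0.0236
gripper_force: 59.8
```

```bash
python3 - <<'E'
from h import *
T=tipcase();print(T,'lid est',180-np.degrees(np.arctan2(T[2]-.05,T[0]-.05))); s=robot.read_state();print(s['force'],s['wrist_torque'])
E
```

```text
[ 0.07803114 -0.00046283  0.12398552] lid est 110.75036321368079
[  6.6994905  -21.53677688   4.1174632 ] [-3.36174198 -0.84231675  0.25048796]
```

22 N against the stop, so the lid is fully open. I retract and look from above.

>>> jog_arm:
  rows:
    - [[-0.1,0,0],[0,0,0]]
    - [[-0.3,0,0],[0,0,0]]
    - [[-0.5,0,0],[0,0,0]]
    - [[-0.75,0,-0.1],[0,0,0]]
    - [[-0.75,0,-0.1],[0,0,0]]

```text
t: 11.7
tool_pos: [0.6097, 0.0331, 0.138]
orientation: [1.72, 2.625, 0.003]
force: [-0.0, -0.3, -1.0]
opening: 0.0235
gripper_force: 59.8
```

```bash
python3 - <<'E'
from h import *
plan([((.58,-.06,.14),pose(76)),((.54,-.15,.14),pose(38)),((.5365,-.243,.1),pose(.8)),((.5365,-.243,.03),pose(.8))])
d=imaging.read_camera('wrist');np.savez('pics/w7.npz',**d)
E
```

```text
t 11.7 p [0.6097 0.0331 0.138 ] x [-0.4    0.917 -0.002] z [ 0.004  0.    -1.   ]
[-0.367, -0.322, -0.01] [0.003, 0.0, 0.417] rows>= 4.4
[-0.485, -0.085, 0.0] [0.0, 0.0, 0.422] rows>= 4.4
[-0.3, 0.356, 0.2] [0.0, 0.0, 0.413] rows>= 4.3
[0.0, 0.0, 0.35] [0.0, 0.0, 0.0] rows>= 1.4
```

>>> jog_arm:
  rows:
    - [[-0.37,-0.32,0],[0,0,0.417]]
    - [[-0.37,-0.32,0],[0,0,0.417]]
    - [[-0.37,-0.32,0],[0,0,0.417]]
    - [[-0.37,-0.32,0],[0,0,0.417]]
    - [[-0.37,-0.32,0],[0,0,0.417]]

```text
t: 12.25
tool_pos: [0.5776, -0.0549, 0.1349]
orientation: [-2.475, -1.931, -0.001]
force: [0.1, -0.9, -0.7]
opening: 0.0234
gripper_force: 59.8
```

>>> jog_arm:
  rows:
    - [[-0.485,-0.085,0],[0,0,0.422]]
    - [[-0.485,-0.085,0],[0,0,0.422]]
    - [[-0.485,-0.085,0],[0,0,0.422]]
    - [[-0.485,-0.085,0],[0,0,0.422]]
    - [[-0.485,-0.085,0],[0,0,0.422]]

```text
t: 12.75
tool_pos: [0.5382, -0.1451, 0.1348]
orientation: [-2.969, -1.02, 0.0]
force: [0.4, 0.6, 0.2]
opening: 0.0238
gripper_force: 59.8
```

>>> jog_arm:
  rows:
    - [[-0.3,0.356,0.2],[0,0,0.413]]
    - [[-0.3,0.356,0.2],[0,0,0.413]]
    - [[-0.3,0.356,0.2],[0,0,0.413]]
    - [[-0.3,0.356,0.2],[0,0,0.413]]
    - [[-0.3,0.356,0.2],[0,0,0.413]]

```text
t: 13.25
tool_pos: [0.5353, -0.2379, 0.0942]
orientation: [-3.139, -0.021, 0.002]
force: [0.3, 0.0, -1.2]
opening: 0.0236
gripper_force: 59.8
```

```bash
python3 - <<'E'
from h import *
plan([((.5365,-.243,.03),pose(.8))])
t=shot('top','t8'); w=shot('wrist','w8')
a=cv2.resize(w['frame'][:,:,::-1],(440,330)); b=cv2.resize(load('w1')['frame'][:,:,::-1],(440,330)); e=cv2.resize(t['frame'][110:230,160:280,::-1],(360,360)); e2=cv2.resize(t['frame'][130:235,320:410,::-1],(206,240))
c=np.zeros((600,800,3),np.uint8);c[:330,:440]=a;c[330:,:360]=b[:270,:360];c[:360,440:]=e;c[360:,440:646]=e2
cv2.imwrite('pics/m8.png',c)
E
```

```text
t 13.25 p [ 0.5353 -0.2379  0.0942] x [ 1.     0.013 -0.001] z [-0.001  0.003 -1.   ]
[0.006, 0.026, 0.321] [-0.002, 0.001, -0.0] rows>= 1.3
```

View pics/m8.png

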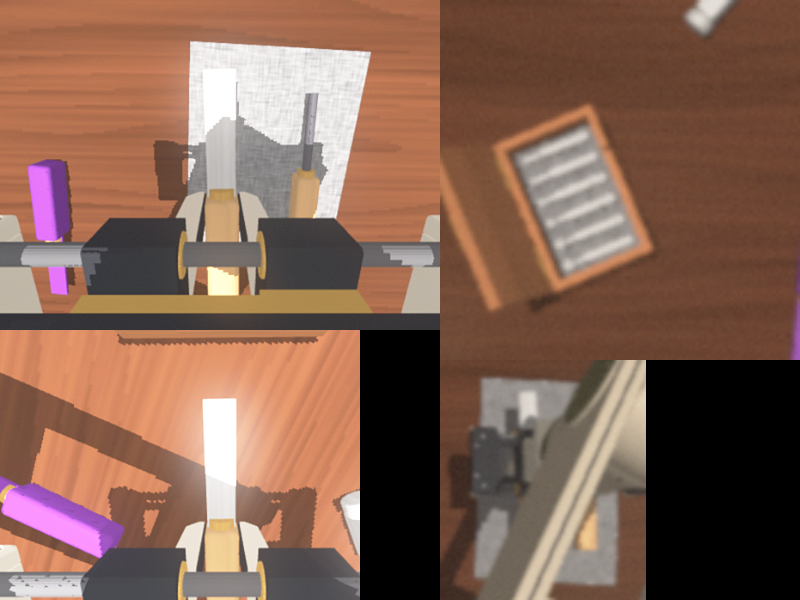

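The lid is open and leaning back (top view, left of the case), with the punches visible. The knife sits unchanged in the grip (tip (220,68), same as before), over the mat with the file clear to the right. I lay it down.

>>> jog_arm:
  rows:
    - [[0,0.02,0.2],[0,0,0]]
    - [[0,0.02,0.33],[0,0,0]]
    - [[0,0.02,0.38],[0,0,0]]
    - [[0,0.02,0.41],[0,0,0]]
    - [[0,0.02,0.41],[0,0,0]]

```text
t: 13.85
tool_pos: [0.5357, -0.2426, 0.0131]
orientation: [-3.14, -0.032, 0.001]
force: [0.0, -0.2, -0.4]
opening: 0.0237
gripper_force: 59.8
```

```bash
python3 - <<'E'
from h import *
plan([((.5365,-.243,.0095),pose(.8))]);print(robot.read_state()['force'])
E
```

```text
t 13.85 p [ 0.5357 -0.2426  0.0131] x [ 1.     0.02  -0.001] z [-0.001  0.002 -1.   ]
[0.004, 0.002, 0.018] [-0.001, 0.0, 0.004] rows>= 0.1
[ 0.04994754 -0.23602297 -0.35112926]
```

>>> jog_arm:
  rows:
    - [[0,0,0.01],[0,0,0]]
    - [[0,0,0.018],[0,0,0]]
    - [[0,0,0.018],[0,0,0]]
    - [[0,0,0.018],[0,0,0]]

```text
t: 14.25
tool_pos: [0.5358, -0.2432, 0.01]
orientation: [-3.14, -0.03, -0.0]
force: [-0.5, -0.3, -0.2]
opening: 0.0236
gripper_force: 59.8
```

>>> jog_arm:
  rows:
    - [[0,0,0],[0,0,0]]
    - [[0,0,0],[0,0,0]]
    - [[0,0,0],[0,0,0]]
    - [[0,0,0],[0,0,0]]
    - [[0,0,0],[0,0,0]]
  hand: -0.1

```text
t: 14.75
tool_pos: [0.5355, -0.243, 0.0095]
orientation: [-3.14, -0.03, 0.001]
force: [0.4, -0.3, 0.7]
opening: 0.0509
gripper_force: 0.0
```

>>> jog_arm:
  rows:
    - [[0,0,-0.1],[0,0,0]]
    - [[0,0,-0.3],[0,0,0]]
    - [[0,0,-0.6],[0,0,0]]
    - [[0,0,-0.9],[0,0,0]]
    - [[0,0,-0.9],[0,0,0]]

```text
t: 15.25
tool_pos: [0.5379, -0.2445, 0.196]
orientation: [3.139, 0.03, 0.01]
force: [1.3, 0.2, 0.9]
opening: 0.0513
gripper_force: 0.0
```

>>> jog_arm:
  rows:
    - [[-0.3,-0.9,-0.3],[0,0,0]]
    - [[-0.3,-0.9,-0.3],[0,0,0]]
    - [[-0.3,-0.9,-0.3],[0,0,0]]
    - [[-0.3,-0.9,-0.3],[0,0,0]]
    - [[-0.3,-0.9,-0.3],[0,0,0]]

```text
t: 15.75
tool_pos: [0.4721, -0.0605, 0.2527]
orientation: [-3.139, -0.037, -0.006]
force: [0.1, -0.8, 1.2]
opening: 0.0511
gripper_force: 0.0
```

```bash
python3 - <<'E'
from h import *
d=imaging.read_camera('top'); a=load('top0')
# mat region diff vs start; and bright-blade / handle centroids
for n,im in(('0',a),('now',d)):
    f=im['frame'][130:235,328:402].astype(int); h=(f[...,0]-f[...,2]>70)&(f[...,0]>180); b=f.min(2)>205
    for k,m in(('handle',h),('blade',b)):
        nn,_,st,ce=cv2.connectedComponentsWithStats(m.astype(np.uint8)); print(n,k,[(st[i].tolist(),ce[i].round(1).tolist()) for i in range(1,nn) if st[i][4]>20])
E
```

```text
0 handle [([22, 46, 9, 32, 249], [26.3, 61.8]), ([52, 50, 8, 33, 253], [55.5, 66.3])]
0 blade [([22, 19, 6, 26, 140], [24.7, 31.1])]
now handle []
now blade []
```

>>> jog_arm:
  rows:
    - [[-0.2,-0.9,-0.3],[0,0,0]]
    - [[-0.2,-0.9,-0.3],[0,0,0]]
    - [[-0.2,-0.9,-0.3],[0,0,0]]
    - [[-0.2,-0.9,-0.3],[0,0,0]]
    - [[-0.2,-0.9,-0.3],[0,0,0]]

```text
t: 16.3
tool_pos: [0.4289, 0.118, 0.3119]
orientation: [-3.138, -0.037, -0.004]
force: [0.0, -0.3, 0.5]
opening: 0.0511
gripper_force: 0.0
```

```bash
python3 - <<'E'
from h import *
d=imaging.read_camera('top'); a=load('top0')
f0,f1=[x['frame'][130:235,328:402].astype(float) for x in(a,d)]
D=np.abs(f0-f1).max(2); print('diff>40',(D>40).sum(), f1.mean(), f0.mean(),[np.argwhere(D>40).min(0),np.argwhere(D>40).max(0)] if (D>40).any() else '')
for k,th in(('h',0),('b',1)):
    f=f1; m=((f[...,0]-f[...,2]>60)&(f[...,0]>150)) if th==0 else f.min(2)>190
    nn,_,st,ce=cv2.connectedComponentsWithStats(m.astype(np.uint8)); print(k,[(st[i].tolist(),ce[i].round(1).tolist()) for i in range(1,nn) if st[i][4]>20])
E
```

```text
diff>40 35 121.46812526812526 134.7114543114543 [array([19, 27]), array([47, 29])]
h [([22, 46, 9, 33, 257], [26.1, 62.1]), ([51, 50, 9, 33, 260], [55.4, 66.2])]
b [([21, 20, 7, 25, 130], [24.0, 32.3])]
```

The knife is back in its original place on the mat, the file has not moved, and the lid was seen open.

```bash
python3 -c "
from plant import robot
print(robot.close_job())"
```

```text
the job is handed in; nothing more can be done
None
```

The lid was levered open with the knife alone to its stop, the knife was laid back flat on the mat clear of the file, and the job was handed in at about 16 s; the judge's verdict was not shown.

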